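Take the combination padlock off the medicine case and hold it up

TASK

Take the combination padlock off the medicine case for inspection: slide the guard by its yellow tab all the way to the left, clear of the dial, then turn the dial click by click until its white line points at the red mark and clicks home there. Pull the shackle fully open so that its short leg leaves the hasp eye, then lift the lock out of its cradle. Finish while still holding the lock in the gripper, motionless and level with the dial facing up, at least 10 cm above its cradle and clear of everything but the gripper; leave the vials, the ampoule and the gauze pack undisturbed.

Things in the scene. Friction and masses are not known exactly. Their poses are not given: they have to be found in the camera images.
- case: grey medicine case, white lid, 150 (x) x 280 (y) x 60 mm high, fixed; origin at centre of underside, x to its back, y to its left, z up. Lock cradle on the lid centred at (-37, -60) mm, floor 64 mm up, 7 mm kerb, 1 mm play. Hasp eye: steel frame 27 mm high, 21 mm wide, 8 mm ahead of the lock's front, round the shackle's left leg; holds the lock while shut. Guard rail: behind the lock along y
- guard_tab (a point): centre of the yellow tab on the roof of the aluminium guard, which covers the dial from above; the tab is 40 mm long (case x), 10 mm thick (case y), 28 mm high, its centre 140 mm above the worktop, its axes parallel to the case's; the roof, 74 x 60 mm, is 14 mm below the tab's centre
- guard (a joint): slide of the guard along the case's y axis, m: 0 = over the dial, 0.11 = fully to the left (end stop); friction about 1.5 N, it stays where it is left
- lock_center (a point): centre (half-way up) of the loose steel padlock's body, lying flat in the cradle, 52 (x) x 56 (y) x 24 mm high, about 330 g in all; axes parallel to the case's there, z up out of the dial face. The shackle is at its front (-x, toward the robot); a red mark lies on its face between dial and shackle
- dial_grip (a point): centre of the round black fluted dial on the lock's upper face, on its axis; diameter 36 mm, rises from 1 to 19 mm above that face, this point 10 mm above it. Can be gripped from above at any yaw; the lock may also be lifted by it
- dial (a joint): dial angle, rad, positive counter-clockwise from above: 0 = white line points at the red mark (only there, within 0.1, can the shackle be pulled). 16 click notches a turn, 0.393 rad apart, one at 0; starts one to three notches counter-clockwise of 0. Friction 0.012 N m, about 0.03 N m over each click
- shackle_bar (a point): middle of the shackle's bow: a round bar 8 mm thick, straight over 20 mm, parallel to the lock's y axis, 36 mm between leg centres; 77 mm in front of the lock's centre when shut, 76 mm above the worktop; it overhangs the case's front edge by 39 mm, with free space beneath and 25 mm or more to every side
- shackle (a joint): slide of the shackle out of the lock toward -x of the lock, m: 0 = shut, 0.028 = fully open (end stop), where its short left leg is out of both lock and hasp eye and the lock can be lifted straight up; friction about 2.5 N, it stays where it is left
- gauze_pack: flat white gauze pack, 52 x 75 x 9 mm, lying loose on the case's lid behind the rail; bystander
- vial_red: vial with red cap, 26 mm wide, 54 mm high, standing in front of the case's left half; origin at its underside; bystander
- vial_blue: vial with blue cap, 26 mm wide, 54 mm high, standing in front of the case's left half; origin at its underside; bystander
- ampoule_up: standing clear ampoule, 20 mm wide, 80 mm high, to the right of the case; origin at its underside; bystander
Things that resemble listed ones, but are neither listed nor needed, are in the scene too. What is shaped like the part that bears lock_center but purple is not meant.

How it is judged:
On the way, in this order (a step that is already met when the one before it is completed fails the run):
1. the guard is slid left, clear of the dial (value of joint guard above 0.098 m), for 0.2 s.
2. the dial rests in the notch at the red mark, shackle still shut (value of joint dial between -0.13 and 0.13 rad and value of joint shackle below 0.01 m), for 0.2 s.
3. the shackle is pulled open, the lock still in its cradle (value of joint shackle above 0.0235 m and z of lock_center in the frame of case below 0.1 m), for 0.1 s.
At the end, for the whole second after the job is handed in: the lock is held still by the gripper, level to within 0.4 rad with the dial up, its centre at least 94 mm above where it lay (asked: 10 cm), touching the case nowhere, its shackle open by more than 20 mm, the guard still slid more than 80 mm to the left (z of lock_center in the frame of case above 0.17 m and value of joint shackle above 0.02 m and value of joint guard above 0.08 m and angle between lock_center's own z axis and vertical below 0.4 rad and linear speed of lock below 0.03 m/s and contact force between lock and the fingers above 1 N and contact force between lock and case below 0.05 N); the arm keeps its last pose, push and grip.
It fails at once if a vial, the ampoule or the gauze pack is shoved or knocked over (distance of any of vial_red, vial_blue, ampoule_up, gauze_pack from where it was at the start of the episode above 0.03 m or angle between any of vial_red, vial_blue, ampoule_up's own z axis and vertical above 0.6 rad).
It also fails if it takes over 72 s, if anything falls off the work surface, if the arm or the gripper's body presses on something with over 40 N, if the wrist force passes 120 N, or if a joint passes its speed limit or range.

ROBOT

A 6-joint arm with a two-finger parallel gripper is mounted at the origin on a cart in front of the work surface, level with it; the furniture and walls round the work are solid. World frame = base frame: x ahead of the robot, y to its left, z up, the work surface at z = 0. Lengths are in m, angles in rad, forces in N, time in s.
With the tool pointing down it reaches from about 0.25 to 0.725 m from the base axis. Payload 4 kg.
Tool frame: the origin (TCP) lies where the fingers leave the gripper's body, on its centre line; the fingertips stand 73 mm ahead of it and the grasp point (between the pads) lies 54 mm ahead of it (bot.tips_ahead is the z of the fingertips in the tool frame, in m); z points along the fingers, y is the direction in which the jaws open and shut (so a half turn about z gives the same grasp; the last joint's range is limited). The gripper opens to 85 mm and grips with 20 to 120 N. Pads are 22 mm wide; open, the fingers measure 114 mm over their backs; the gripper's body (76 mm by 85 mm) begins 54 mm behind the grasp point. The pads swing forward as they close: fully open they stand 13 mm farther back than shut.
Start: joints at [1.195, 0.241, 0.005, 1.335, 0, 1.571], TCP at [0.184, 0.465, 0.304] pointing down, gripper open.
Joint ranges: [-2.72, 2.72], [-1.05, 1.87], [-1.09, 1.28], [-1.99, 2.15], [-1.42, 1.44], [-3.14, 3.14]. Speed limits (rad/s): [2.79, 2.79, 3.14, 3.14, 3.14, 3.14].

INTERFACE

Orientations are given as a unit quaternion [x, y, z, w].
In Python, from workcell import readout, camera, get_calibration, order, bot gives the robot as it stands.
- The arm moves only by the tool send_rows, never from a script. Its argument "moves" is a list of rows, each a list of 3 entries, a list of its own where there are three numbers: the shift along the tool's x, y, z in mm, then the turn, a rotation vector about the tool's x, y, z in rad, then the finger opening in mm, from 0 to 85.4. In form: [[[dx, dy, dz], [ax, ay, az], grip], ...]. A call has 1 to 12 rows; each row is the pose to reach, as a shift and turn from the pose measured when the call began, along the tool's axes at that moment; what a row does not reach only later rows make up. A row lasts 1/12 s, in which the tool goes at most 41.7 mm and 7.16 degrees, less where a joint would pass 70% of its speed; a pose out of reach is approached as far as the arm can. A call with a gripper value outside its range is refused whole. The fingers move at their own pace and stop on an object; the grip force is fixed at half the most. Time passes only in rows, so rows that repeat a pose let the fingers close. It gives the time, the measured TCP pose, the force and the opening at its end, in the units of the state.
- readout.get_obs(): the state, without advancing time (a new reading comes with each control period).
- camera(name): name is "scene" or "top" or "wrist"; returns the picture (400x640x3 uint8, red, green, blue); there is no depth.
- get_calibration(name): a dict with "fx", "fy", "cx", "cy" (pixels), "R" (3x3) and "t" (3): a world point X has camera coordinates R X + t. Camera axes: x right, y down, z forward; pixel columns grow to the right and rows downward; lengths in m; the calibration is good to about 2 mm. A picture is of the moment at which its call begins: read the wrist's pose just before it. get_calibration takes no time and is no camera call; for the wrist camera it gives the pose at the moment of the call.
- order.job_done(): hands the job in, once; it reports no verdict.
The state is a dict: "clock": time; "joint_pos": joint angles; "joint_vel": joint speeds; "tau": joint torques, N m; "eef_pos": TCP position; "tool_rot": TCP orientation; "ft_force": force on the tool from outside, world axes, zero at the start; "ft_torque": the same for the moment, N m; "grip_width": finger opening in m.
Only numpy, scipy, OpenCV 4.12 (cv2) and the standard library are available. Lean on these libraries where they do the work, as an engineer would, in place of code of your own. Each camera call takes 0.05 s, during which the arm holds its last target. There are 200 camera calls.

## Working session

There is one attempt and no reset: what is moved stays moved. The work goes in short steps, Python scripts to look and compute and a tool call to move; the robot and the scene stay as the last step left them, time stands still between calls to the robot, and variables do not carry over. Pictures are saved under pics/ and viewed, about 8 in all and at most 12, crops included, and the job is handed in when it is done.

Besides the shell and the picture viewer there is one more tool, called in YAML: its name, and indented under it one key for each argument. send_rows: Moves the arm, as the interface text tells. Its arguments: {"type":"object","properties":{"moves":{"type":"array","items":{"type":"array"}}},"required":["moves"]}

```bash
mkdir -p pics; python3 - <<'E'
from workcell import readout,camera,get_calibration,bot
import cv2
o=readout.get_obs();print({k:(v if not hasattr(v,'round') else v) for k,v in o.items()},bot.tips_ahead)
for n in("scene","top"):
    cv2.imwrite(f"pics/{n}0.png",camera(n)[:,:,::-1]);c=get_calibration(n);print(n,c)
E
```

```text
{'clock': 0.0, 'joint_pos': array([1.19498240e+00, 2.41410447e-01, 3.69994029e-03, 1.33521227e+00,
       2.24116007e-05, 1.57079328e+00]), 'joint_vel': array([ 0.0010551 ,  0.00116686, -0.00134827,  0.00058795,  0.00036299,
       -0.00032582]), 'tau': array([-5.07516052e-04, -3.72318757e+01,  2.52407080e+01,  1.69727934e-02,
       -6.87314696e-05, -5.35351859e-06]), 'eef_pos': array([0.18332843, 0.46464614, 0.30300481]), 'tool_rot': array([ 1.86801517e-01,  9.82397100e-01, -1.04241757e-03, -2.09624196e-04]), 'ft_force': array([-0.1812677, -0.1907265, -0.1262267]), 'ft_torque': array([ 0.01035323,  0.00299149, -0.00192109]), 'grip_width': 0.08528479387330146} 0.0726
scene {'fx': 412.81041295312167, 'fy': 412.81041295312167, 'cx': 322.72368471704175, 'cy': 199.47392049349799, 'R': array([[ 0.4714239 , -0.8818914 , -0.0052023 ],
       [-0.5995449 , -0.31615549, -0.73524936],
       [ 0.64676535,  0.34973314, -0.67777674]]), 't': array([-0.28476533,  0.39322284,  0.56637876])}
top {'fx': 433.4172469889659, 'fy': 433.4172469889659, 'cx': 313.6033489074467, 'cy': 206.95219525345945, 'R': array([[-0.10182658, -0.99480001, -0.00207004],
       [-0.97198006,  0.09993349, -0.2127629 ],
       [ 0.21186341, -0.01965288, -0.97710166]]), 't': array([0.0049971 , 0.5616724 , 0.86891215])}
```

View pics/scene0.png

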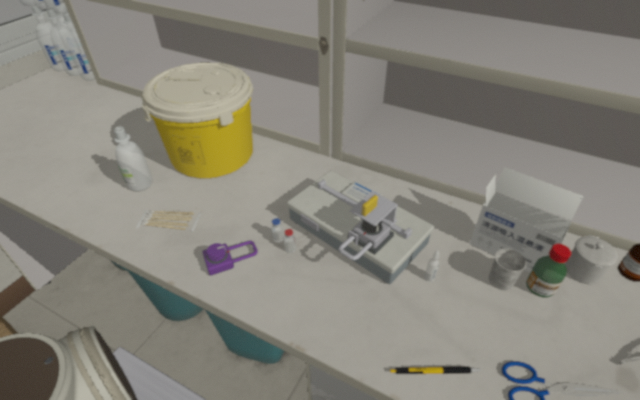

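View pics/top0.png

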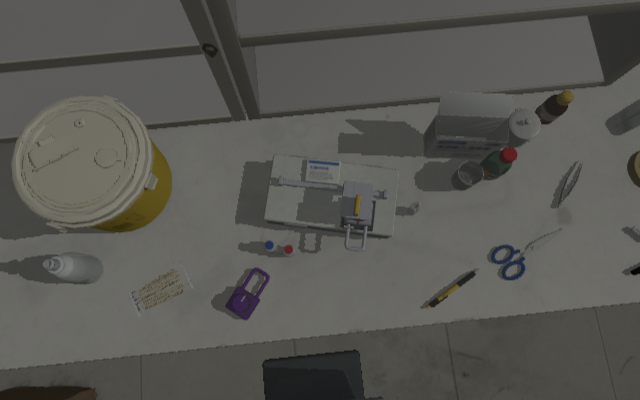

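The padlock we want is on the case (tab at top px (358,205), scene px (370,204)). The purple padlock (top px (247,293)) is a decoy. The yellow pen and the yellow bin are not the tab. I'll check with a close crop.

```bash
python3 - <<'E'
import cv2,numpy as np
a=cv2.imread("pics/top0.png")[145:260,255:425];b=cv2.imread("pics/scene0.png")[165:285,280:450]
f=lambda i:cv2.resize(i,None,fx=4.6,fy=4.6,interpolation=cv2.INTER_CUBIC)[:,:782]
a=cv2.resize(a,(780,int(115*780/170)),interpolation=cv2.INTER_CUBIC)
cv2.imwrite("pics/c1.png",cv2.convertScaleAbs(a,alpha=1.4))
E
```

```text
(no output)
```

View pics/c1.png

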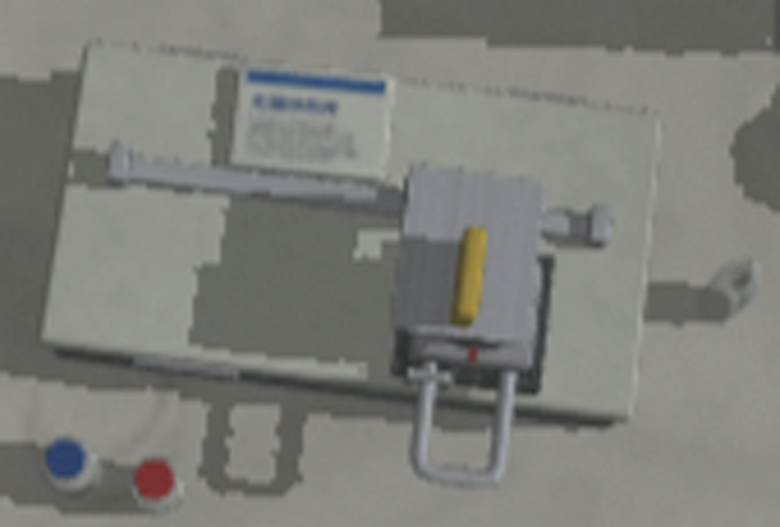

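The crop shows the steel lock under the guard, with the red mark at top px (358,222), the tab at about (358,205) and the shackle bow at about (356,248). This is the right one. Next I'll compute poses.

```bash
cat > h.py <<'E'
import numpy as np
from workcell import readout,camera,get_calibration
def ray(c,px,z):
    d=np.array([(px[0]-c['cx'])/c['fx'],(px[1]-c['cy'])/c['fy'],1.])
    o=-c['R'].T@c['t'];d=c['R'].T@d
    return o+d*(z-o[2])/d[2]
def proj(c,X):
    p=c['R']@np.asarray(X)+c['t'];return np.array([c['fx']*p[0]/p[2]+c['cx'],c['fy']*p[1]/p[2]+c['cy']])
def tool():
    from scipy.spatial.transform import Rotation as R
    o=readout.get_obs();return o['eef_pos'],R.from_quat(o['tool_rot']).as_matrix(),o
E
python3 - <<'E'
from h import *
import cv2
c=get_calibration("top");s=780/170
cr=lambda u,v:(255+u/s-.4,145+v/s-.4)
P=np.array([ray(c,cr(*p),.06)[:2] for p in[(88,42),(44,343),(632,418),(658,108)]])
L=np.array([[.075,.14],[-.075,.14],[-.075,-.14],[.075,-.14]])
print(P.round(4),[np.linalg.norm(P[i]-P[i-1]).round(3) for i in range(4)])
m=P.mean(0);H=(L).T@(P-m);yaw=np.arctan2(H[0,1]-H[1,0],H[0,0]+H[1,1]);print("center",m,"yaw",yaw)
Rz=np.array([[np.cos(yaw),-np.sin(yaw)],[np.sin(yaw),np.cos(yaw)]])
print("resid",(P-m-L@Rz.T).round(4))
lk=m+Rz@[-.037,-.06];print("lock from case",lk,"bar from case",m+Rz@[-.114,-.06])
for n,p,z in[("tab",(471,276),.152),("bar",(459,475),.076)]:
    X=ray(c,cr(*p),z);print(n,X,"in case",Rz.T@(X[:2]-m))
# yellow in both
for n in("top","scene"):
    i=cv2.cvtColor(cv2.imread(f"pics/{n}0.png"),cv2.COLOR_BGR2HSV)
    k=cv2.inRange(i,(15,140,60),(32,255,255))
    N,l,st,ce=cv2.connectedComponentsWithStats(k)
    print(n,[(ce[j].round(1),st[j,4]) for j in range(1,N) if st[j,4]>15 and 340<ce[j][0]<390])
cs=get_calibration("scene");print(proj(cs,[*(lk),.14]),proj(c,[*lk,.148]))
E
```

```text
[[ 0.6877  0.0228]
 [ 0.5432  0.0552]
 [ 0.4804 -0.2116]
 [ 0.6269 -0.2448]] [np.float64(0.274), np.float64(0.148), np.float64(0.274), np.float64(0.15)]
center [ 0.58456685 -0.09461428] yaw -0.22608953245423052
resid [[-0.0013 -0.0023]
 [ 0.0003 -0.0034]
 [ 0.0004  0.0026]
 [ 0.0006  0.003 ]]
lock from case [ 0.53505838 -0.14479308] bar from case [ 0.460018   -0.12753212]
tab [ 0.53510306 -0.13474274  0.152     ] in case [-0.03920943 -0.05019542]
bar [ 0.46067492 -0.12744579  0.076     ] in case [-0.11337915 -0.0597686 ]
top [(array([357.5, 204.3]), np.int32(62))]
scene [(array([369.5, 204.9]), np.int32(144))]
[373.55734237 207.69533864] [362.20335057 204.70789433]
```

```bash
cat >> h.py <<'E'
def go(target,yaw_y=None,dz_down=True):
    """print shift mm (tool axes) and turn for TCP target (world) and world angle of tool y (rad, mod pi), tool down"""
    from scipy.spatial.transform import Rotation as R
    p,M,o=tool()
    if yaw_y is None: yaw_y=np.arctan2(M[1,1],M[0,1])
    best=None
    for k in(0,np.pi):
        a=yaw_y+k;y=np.array([np.cos(a),np.sin(a),0]);z=np.array([0,0,-1.]);T=np.c_[np.cross(y,z),y,z]
        r=R.from_matrix(M.T@T).as_rotvec()
        if best is None or np.linalg.norm(r)<np.linalg.norm(best):best=r
    d=M.T@(np.asarray(target)-p)*1000
    print("shift",d.round(1),"turn",best.round(4),"| j6",o['joint_pos'][5].round(3),"t",round(float(o['clock']),2))
E
python3 - <<'E'
from h import *
from scipy.optimize import least_squares
cs=get_calibration("scene");c=get_calibration("top")
f=lambda X:np.r_[proj(c,X)-[357.5,204.3],proj(cs,X)-[369.5,204.9]]
r=least_squares(f,[.53,-.13,.14]);print(r.x,r.fun)
go([r.x[0],r.x[1],.285],np.pi/2-.226)
E
```

```text
[ 0.53784803 -0.13603822  0.14112792] [-0.29691886  0.23531651  0.35404691 -0.06988434]
shift [-550.3 -428.7   18.9] turn [-0.0019 -0.0002 -0.1498] | j6 1.571 t 0.1
```

send_rows:
  moves:
    - [[-30, -24, 1], [0, 0, -0.01], 85]
    - [[-65, -50, 2], [0, 0, -0.02], 85]
    - [[-100, -78, 3], [0, 0, -0.03], 85]
    - [[-135, -105, 5], [0, 0, -0.05], 85]
    - [[-170, -132, 6], [0, 0, -0.06], 85]
    - [[-205, -160, 7], [0, 0, -0.07], 85]
    - [[-240, -187, 8], [0, 0, -0.08], 85]
    - [[-275, -214, 9], [0, 0, -0.09], 85]
    - [[-310, -242, 10], [0, 0, -0.1], 85]
    - [[-345, -269, 12], [0, 0, -0.11], 85]
    - [[-380, -296, 13], [0, 0, -0.12], 85]
    - [[-410, -320, 14], [0, 0, -0.13], 85]

```text
clock: 1.1
eef_pos: [0.4358, 0.0348, 0.2901]
tool_rot: [0.122, 0.992, -0.001, -0.0]
ft_force: [0.3, 1.3, -0.3]
grip_width: 0.085
```

```bash
python3 -c "
from h import *
print(tool()[0],tool()[2]['joint_pos'])
go([.538,-.136,.285],np.pi/2-.226)"
```

```text
[0.43579035 0.03480205 0.29007286] [ 0.08049112  0.12439127 -0.1750564   1.27245854 -0.00151587  0.32605639]
shift [-140.7 -140.8    5.2] turn [-0.0018 -0.0006 -0.0196] | j6 0.326 t 1.1
```

send_rows:
  moves:
    - [[-30, -30, 1], [0, 0, 0], 85]
    - [[-60, -60, 2], [0, 0, -0.01], 85]
    - [[-90, -90, 3], [0, 0, -0.02], 85]
    - [[-120, -120, 4], [0, 0, -0.02], 85]
    - [[-141, -141, 5], [0, 0, -0.02], 85]
    - [[-141, -141, 5], [0, 0, -0.02], 85]
    - [[-141, -141, 5], [0, 0, -0.02], 85]

```text
clock: 1.68
eef_pos: [0.5383, -0.1379, 0.2837]
tool_rot: [0.114, 0.993, -0.001, -0.002]
ft_force: [-0.5, 0.9, 0.3]
grip_width: 0.0847
```

```bash
python3 -c "
from h import *
import cv2
go([.538,-.136,.208],np.pi/2-.226)
c=get_calibration('wrist');cv2.imwrite('pics/w1.png',camera('wrist')[:,:,::-1])
print(proj(c,[.538,-.136,.154]),proj(c,[.535,-.1448,.089]),proj(c,[.538,-.136,.126]))
np.save('w1.npy',np.array([c],dtype=object),allow_pickle=True)"
```

```text
shift [ 0.5  1.9 75.7] turn [-0.0015 -0.0032 -0.0029] | j6 -0.021 t 1.68
[320.17510203 210.82427837] [310.20190598 186.86011003] [319.89960523 199.42670821]
```

View pics/w1.png

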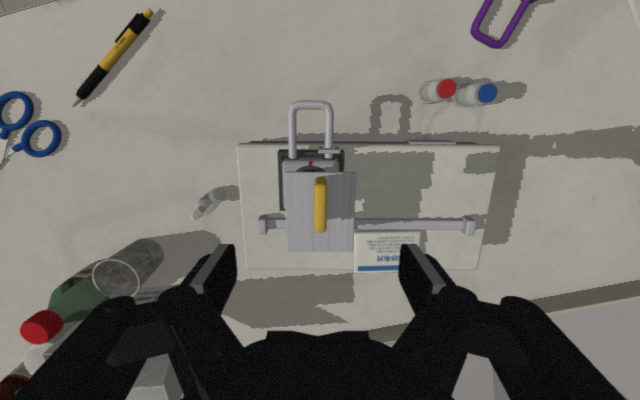

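send_rows:
  moves:
    - [[0, 1, 30], [0, 0, 0], 85]
    - [[0, 2, 60], [0, 0, 0], 60]
    - [[0, 2, 77], [0, 0, 0], 40]
    - [[0, 2, 77], [0, 0, 0], 20]
    - [[0, 2, 77], [0, 0, 0], 5]
    - [[0, 2, 77], [0, 0, 0], 5]
    - [[0, 2, 77], [0, 0, 0], 5]
    - [[0, 2, 77], [0, 0, 0], 5]
    - [[0, 2, 77], [0, 0, 0], 5]
    - [[0, 2, 77], [0, 0, 0], 5]

```text
clock: 2.57
eef_pos: [0.5389, -0.1347, 0.2094]
tool_rot: [0.113, 0.994, -0.0, 0.0]
ft_force: [-0.8, 1.5, 6.7]
grip_width: 0.0084
```

send_rows:
  moves:
    - [[0, 5, -1], [0, 0, 0], 5]
    - [[0, 15, -1], [0, 0, 0], 5]
    - [[0, 26, -1], [0, 0, 0], 5]
    - [[0, 38, -1], [0, 0, 0], 5]
    - [[0, 50, -1], [0, 0, 0], 5]
    - [[0, 62, -1], [0, 0, 0], 5]
    - [[0, 74, -1], [0, 0, 0], 5]
    - [[0, 86, -1], [0, 0, 0], 5]
    - [[0, 98, -1], [0, 0, 0], 5]
    - [[0, 106, -1], [0, 0, 0], 5]
    - [[0, 110, -1], [0, 0, 0], 5]
    - [[0, 110, -1], [0, 0, 0], 5]

```text
clock: 3.57
eef_pos: [0.5623, -0.036, 0.2095]
tool_rot: [0.116, 0.993, -0.013, -0.001]
ft_force: [-1.8, -32.4, -8.3]
grip_width: 0.0083
```

send_rows:
  moves:
    - [[0, 2, 0], [0, 0, 0], 5]
    - [[0, 3, 0], [0, 0, 0], 5]
    - [[0, 3, 0], [0, 0, 0], 5]

```text
clock: 3.82
eef_pos: [0.5624, -0.0358, 0.2095]
tool_rot: [0.117, 0.993, -0.017, -0.001]
ft_force: [-0.5, -14.1, -5.9]
grip_width: 0.0081
```

send_rows:
  moves:
    - [[0, 0, 0], [0, 0, 0], 30]
    - [[0, 0, 0], [0, 0, 0], 40]
    - [[0, 0, -10], [0, 0, 0], 60]
    - [[0, 0, -40], [0, 0, 0], 85]
    - [[0, -30, -75], [0, 0, 0], 85]
    - [[0, -70, -90], [0, 0, 0], 85]
    - [[0, -100, -95], [0, 0, 0], 85]
    - [[0, -110, -95], [0, 0, 0], 85]
    - [[0, -110, -95], [0, 0, 0], 85]
    - [[0, -110, -95], [0, 0, 0], 85]

```text
clock: 4.65
eef_pos: [0.5373, -0.1389, 0.3087]
tool_rot: [0.118, 0.993, -0.016, -0.001]
ft_force: [0.4, -0.3, -0.4]
grip_width: 0.0851
```

```bash
python3 -c "
from h import *
import cv2
go([.535,-.1448,.3],np.pi/2-.226)
c=get_calibration('wrist');i=camera('wrist')[:,:,::-1];cv2.imwrite('pics/w2f.png',i)
cv2.imwrite('pics/w2.png',cv2.resize(i[80:280,210:510],None,fx=2.6,fy=2.6,interpolation=cv2.INTER_CUBIC))
print(proj(c,[.535,-.1448,.107]),proj(c,[.46,-.1275,.076]))
np.savez('w2.npz',**c)"
```

```text
shift [ 0.9 -6.   8.9] turn [-0.0322  0.0023 -0.0098] | j6 -0.004 t 4.65
[317.73121291 184.69649731] [317.95849886 104.6116073 ]
```

View pics/w2.png

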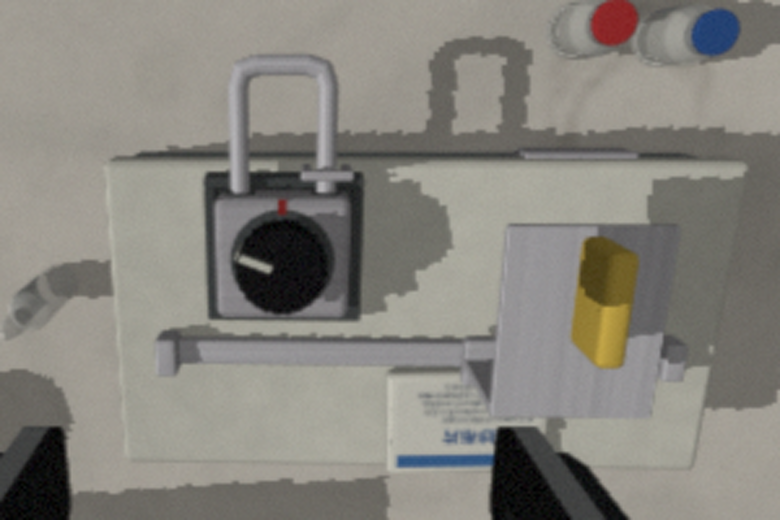

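The guard is out over the lid's left half and the dial is bare. The line points about 70° counter-clockwise of the red mark (crop px (238,258) seen from centre (283,262)), so it is 3 notches off.

```bash
python3 -c "
from h import *
c=dict(np.load('w2.npz'));q=lambda u,v:(210+u/2.6-.3,80+v/2.6-.3)
yaw=-.226;Rz=np.array([[np.cos(yaw),-np.sin(yaw)],[np.sin(yaw),np.cos(yaw)]]);m=np.array([.58457,-.0946])
for n,p,z in [('dial',(282,262),.107),('lineout',(238,258),.107),('linein',(272,270),.107),('redmark',(282,207),.088),('bodyFL',(349,196),.088),('bodyFR',(217,198),.088),('bodyBL',(347,319),.088),('bodyBR',(217,319),.088),('barR',(233,75),.076),('barL',(336,75),.076),('bow',(284,65),.078),('tabtopF',(597,240),.154),('tabtopBR',(573,345),.14),('lidFR',(110,160),.06),('lidFL',(744,163),.06),('roofFR',(507,226),.126),('roofFL',(678,226),.126)]:
  X=ray(c,q(*p),z);print(n,X.round(4),'case',(Rz.T@(X[:2]-m)).round(4))
"
```

```text
dial [ 0.5308 -0.1434  0.107 ] case [-0.0414 -0.0596]
lineout [ 0.5254 -0.1595  0.107 ] case [-0.0431 -0.0765]
linein [ 0.5331 -0.1479  0.107 ] case [-0.0383 -0.0635]
redmark [ 0.5133 -0.1397  0.088 ] case [-0.0594 -0.0599]
bodyFL [ 0.5151 -0.1126  0.088 ] case [-0.0637 -0.0331]
bodyFR [ 0.5037 -0.1643  0.088 ] case [-0.0632 -0.0861]
bodyBL [ 0.5657 -0.1241  0.088 ] case [-0.0117 -0.033 ]
bodyBR [ 0.5535 -0.1777  0.088 ] case [-0.0117 -0.0879]
barR [ 0.4592 -0.1472  0.076 ] case [-0.1104 -0.0793]
barL [ 0.4688 -0.1074  0.076 ] case [-0.1099 -0.0384]
bow [ 0.4603 -0.1265  0.078 ] case [-0.1139 -0.0589]
tabtopF [ 0.5346 -0.042   0.154 ] case [-0.0604  0.0401]
tabtopBR [ 0.5743 -0.0492  0.14  ] case [-0.0201  0.0419]
lidFR [ 0.4807 -0.21    0.06  ] case [-0.0754 -0.1357]
lidFL [0.5446 0.054  0.06  ] case [-0.0723  0.1359]
roofFR [ 0.5314 -0.062   0.126 ] case [-0.0592  0.0198]
roofFL [ 0.5447 -0.0049  0.126 ] case [-0.0589  0.0785]
```

```bash
python3 -c "
from h import *
go([.5332,-.1445,.22],np.pi/2-.226+.6)"
```

```text
shift [ 2.7 -4.1 88.2] turn [-0.0317 -0.0086 -0.6084] | j6 -0.004 t 4.7
```

send_rows:
  moves:
    - [[0, -1, 5], [-0.03, 0, -0.1], 85]
    - [[1, -2, 20], [-0.03, 0, -0.2], 85]
    - [[2, -3, 40], [-0.03, -0.01, -0.3], 85]
    - [[3, -4, 60], [-0.03, -0.01, -0.4], 85]
    - [[3, -4, 75], [-0.03, -0.01, -0.5], 85]
    - [[3, -4, 88], [-0.032, -0.009, -0.608], 85]
    - [[3, -4, 88], [-0.032, -0.009, -0.608], 85]
    - [[3, -4, 88], [-0.032, -0.009, -0.608], 85]

```text
clock: 5.37
eef_pos: [0.5326, -0.1425, 0.2191]
tool_rot: [-0.186, 0.983, 0.001, -0.001]
ft_force: [0.4, -0.2, 0.8]
grip_width: 0.0849
```

```bash
python3 -c "
from h import *
go([.5332,-.1445,.162],np.pi/2-.226+.6)"
```

```text
shift [ 0.1 -2.2 57.1] turn [ 0.0025 -0.0019 -0.0008] | j6 -0.635 t 5.37
```

send_rows:
  moves:
    - [[0, -1, 20], [0, 0, 0], 85]
    - [[0, -2, 40], [0, 0, 0], 75]
    - [[0, -2, 52], [0, 0, 0], 65]
    - [[0, -2, 57], [0, 0, 0], 55]
    - [[0, -2, 57], [0, 0, 0], 45]
    - [[0, -2, 57], [0, 0, 0], 40]
    - [[0, -2, 57], [0, 0, 0], 35]
    - [[0, -2, 57], [0, 0, 0], 30]
    - [[0, -2, 57], [0, 0, 0], 30]
    - [[0, -2, 57], [0, 0, 0], 30]

```text
clock: 6.2
eef_pos: [0.5343, -0.1445, 0.164]
tool_rot: [-0.185, 0.983, 0.0, 0.001]
ft_force: [0.1, 0.2, 6.0]
grip_width: 0.0329
```

send_rows:
  moves:
    - [[0, 0, -1], [0, 0, 0.1], 30]
    - [[0, 0, -1], [0, 0, 0.2], 30]
    - [[0, 0, -1], [0, 0, 0.3], 30]
    - [[0, 0, -1], [0, 0, 0.4], 30]
    - [[0, 0, -1], [0, 0, 0.5], 30]
    - [[0, 0, -1], [0, 0, 0.6], 30]
    - [[0, 0, -1], [0, 0, 0.7], 30]
    - [[0, 0, -1], [0, 0, 0.8], 30]
    - [[0, 0, -1], [0, 0, 0.9], 30]
    - [[0, 0, -1], [0, 0, 1.0], 30]
    - [[0, 0, -1], [0, 0, 1.1], 30]
    - [[0, 0, -1], [0, 0, 1.18], 30]

```text
clock: 7.2
eef_pos: [0.5342, -0.1444, 0.1646]
tool_rot: [0.395, 0.919, 0.001, 0.0]
ft_force: [0.9, -0.1, -3.0]
grip_width: 0.0328
```

```bash
python3 -c "
from h import *
o=tool()[2];print(o['ft_force'],o['ft_torque'],o['joint_pos'][5])
go([.5332,-.1445,.166],np.pi/2-.226+.6-1.19)"
```

```text
[ 0.92343095 -0.12495651 -2.99467476] [ 0.06590225 -0.17378492 -0.03309476] 0.547220291839456
shift [ 0.6 -0.8 -1.4] turn [ 0.0014 -0.0005  0.0041] | j6 0.547 t 7.2
```

send_rows:
  moves:
    - [[0, 0, 0], [0, 0, 0.005], 30]
    - [[0, 0, 0], [0, 0, 0.005], 30]
    - [[0, 0, 0], [0, 0, 0.005], 50]
    - [[0, 0, 0], [0, 0, 0.005], 60]
    - [[0, 0, 0], [0, 0, 0.005], 60]
    - [[0, 0, -20], [0, 0, 0], 60]
    - [[0, 0, -60], [0, 0, -0.1], 85]
    - [[0, 0, -100], [0, 0, -0.2], 85]
    - [[0, 0, -120], [0, 0, -0.3], 85]
    - [[0, 0, -120], [0, 0, -0.4], 85]
    - [[0, 0, -120], [0, 0, -0.5], 85]
    - [[0, 0, -120], [0, 0, -0.58], 85]

```text
clock: 8.2
eef_pos: [0.5345, -0.1447, 0.286]
tool_rot: [0.113, 0.994, 0.001, 0.002]
ft_force: [-1.1, -0.3, -0.1]
grip_width: 0.085
```

```bash
python3 -c "
from h import *
import cv2
go([.4602,-.1268,.18],-.226)
c=get_calibration('wrist');i=camera('wrist')[:,:,::-1]
cv2.imwrite('pics/w3.png',cv2.resize(i[80:250,230:430],None,fx=3.5,fy=3.5,interpolation=cv2.INTER_CUBIC))
np.savez('w3.npz',**c)"
```

```text
shift [ 76.8   0.6 105.7] turn [3.5000e-03 1.4000e-03 1.5701e+00] | j6 -0.038 t 8.2
```

View pics/w3.png

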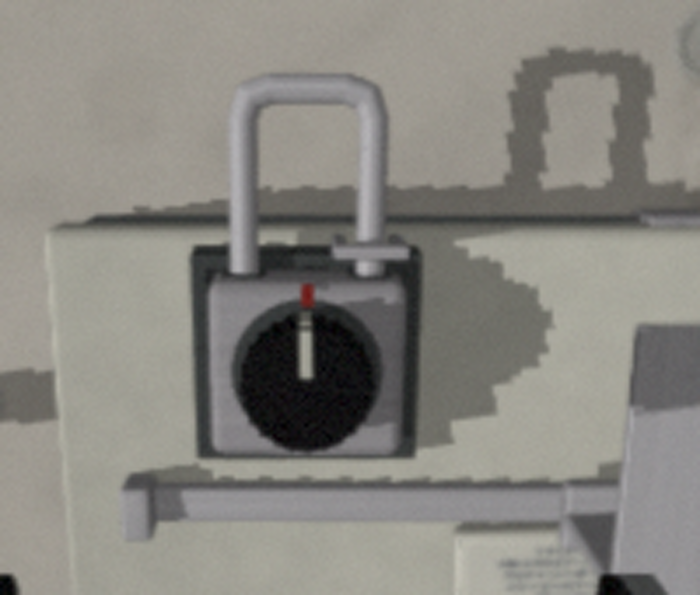

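The white line (crop (306,345)) is at the red mark (306,296), so the dial is home. Next is the shackle bow at crop (309,88).

```bash
python3 -c "
from h import *
c=dict(np.load('w3.npz'));X=ray(c,(230+309/3.5-.3,80+88/3.5-.3),.077);print(X)
go([X[0],X[1],.2],-.226)"
```

```text
[ 0.45934645 -0.1265778   0.077     ]
shift [77.3  0.8 85.3] turn [-6.0000e-04  2.8000e-03 -1.5698e+00] | j6 -0.04 t 8.25
```

send_rows:
  moves:
    - [[10, 0, 5], [0, 0, 0.12], 60]
    - [[20, 0, 10], [0, 0, 0.24], 40]
    - [[30, 0, 15], [0, 0, 0.36], 40]
    - [[40, 0, 20], [0, 0, 0.48], 40]
    - [[50, 0, 30], [0, 0, 0.6], 40]
    - [[60, 0, 40], [0, 0, 0.72], 40]
    - [[70, 0, 50], [0, 0, 0.84], 40]
    - [[77, 1, 60], [0, 0, 0.96], 40]
    - [[77, 1, 70], [0, 0, 1.08], 40]
    - [[77, 1, 80], [0, 0, 1.2], 40]
    - [[77, 1, 85], [0, 0, 1.32], 40]
    - [[77, 1, 85], [0, 0, 1.44], 40]

```text
clock: 9.25
eef_pos: [0.4589, -0.1262, 0.1993]
tool_rot: [0.742, 0.67, 0.001, -0.0]
ft_force: [-0.4, -0.5, -1.1]
grip_width: 0.0402
```

send_rows:
  moves:
    - [[0, 0, 0], [0, 0, 0.12], 40]
    - [[0, 0, 0], [0, 0, 0.13], 40]
    - [[0, 0, 0], [0, 0, 0.13], 40]

```text
clock: 9.5
eef_pos: [0.459, -0.1262, 0.1995]
tool_rot: [0.783, 0.621, 0.001, -0.0]
ft_force: [0.6, -0.2, 0.5]
grip_width: 0.0403
```

```bash
python3 -c "
from h import *
go([.4597,-.1268,.137],-.226);print(tool()[2]['grip_width'])"
```

```text
shift [-0.5  0.8 62.5] turn [ 0.0005 -0.0015 -0.0037] | j6 1.531 t 9.5
0.0403029991062026
```

send_rows:
  moves:
    - [[0, 1, 20], [0, 0, 0], 40]
    - [[0, 1, 40], [0, 0, 0], 40]
    - [[0, 1, 55], [0, 0, 0], 40]
    - [[0, 1, 63], [0, 0, 0], 40]
    - [[0, 1, 63], [0, 0, 0], 30]
    - [[0, 1, 63], [0, 0, 0], 20]
    - [[0, 1, 63], [0, 0, 0], 10]
    - [[0, 1, 63], [0, 0, 0], 3]
    - [[0, 1, 63], [0, 0, 0], 3]
    - [[0, 1, 63], [0, 0, 0], 3]
    - [[0, 1, 63], [0, 0, 0], 3]

```text
clock: 10.42
eef_pos: [0.4605, -0.1266, 0.1372]
tool_rot: [0.784, 0.621, 0.001, 0.0]
ft_force: [0.0, -0.8, 1.9]
grip_width: 0.0058
```

send_rows:
  moves:
    - [[0, -3, 0], [0, 0, 0], 3]
    - [[0, -7, 0], [0, 0, 0], 3]
    - [[0, -11, 0], [0, 0, 0], 3]
    - [[0, -15, 0], [0, 0, 0], 3]
    - [[0, -19, 0], [0, 0, 0], 3]
    - [[0, -23, 0], [0, 0, 0], 3]
    - [[0, -26, 0], [0, 0, 0], 3]
    - [[0, -28, 0], [0, 0, 0], 3]
    - [[0, -29, 0], [0, 0, 0], 3]
    - [[0, -30, 0], [0, 0, 0], 3]
    - [[0, -30, 0], [0, 0, 0], 3]

```text
clock: 11.33
eef_pos: [0.4316, -0.1198, 0.1373]
tool_rot: [0.783, 0.621, 0.001, 0.001]
ft_force: [2.7, 0.4, 1.7]
grip_width: 0.0058
```

send_rows:
  moves:
    - [[0, -1, 0], [0, 0, 0], 3]
    - [[0, -2, 0], [0, 0, 0], 3]
    - [[0, -2, 0], [0, 0, 0], 3]

```text
clock: 11.58
eef_pos: [0.4313, -0.1197, 0.1376]
tool_rot: [0.783, 0.621, 0.003, 0.002]
ft_force: [6.6, 0.2, -2.5]
grip_width: 0.0055
```

```bash
python3 -c "
from h import *
import cv2
print(tool()[2]['ft_force'])
i=camera('scene')[:,:,::-1]
cv2.imwrite('pics/s2.png',cv2.resize(i[170:290,280:450],None,fx=4.5,fy=4.5,interpolation=cv2.INTER_CUBIC))"
```

```text
[ 6.58670551  0.20920142 -2.48176705]
```

View pics/s2.png

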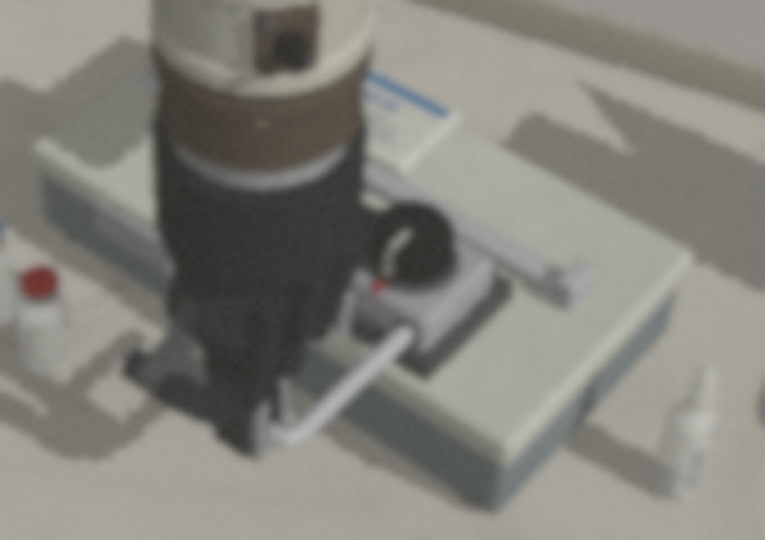

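send_rows:
  moves:
    - [[0, -1, 0], [0, 0, 0], 20]
    - [[0, -1, 0], [0, 0, 0], 35]
    - [[0, -1, 0], [0, 0, 0], 40]
    - [[0, -1, 0], [0, 0, 0], 40]
    - [[0, 0, -20], [0, 0, 0], 40]
    - [[0, 0, -55], [0, 0, -0.12], 60]
    - [[0, 15, -80], [0, 0, -0.24], 70]
    - [[0, 35, -90], [0, 0, -0.36], 70]
    - [[0, 60, -90], [0, 0, -0.48], 70]
    - [[0, 85, -90], [0, 0, -0.6], 70]
    - [[0, 103, -90], [0, 0, -0.72], 70]
    - [[0, 105, -90], [0, 0, -0.84], 70]

```text
clock: 12.63
eef_pos: [0.5353, -0.1442, 0.2279]
tool_rot: [0.459, 0.888, 0.002, 0.004]
ft_force: [1.0, -0.2, 0.4]
grip_width: 0.0704
```

```bash
python3 -c "
from h import *
import cv2
go([.5335,-.1445,.164],-.226+.59)
c=get_calibration('wrist');i=camera('wrist')[:,:,::-1]
print(proj(c,[.5335,-.1445,.107]))
cv2.imwrite('pics/w4.png',i)
np.savez('w4.npz',**c)"
```

```text
shift [ 1.2 -2.  63.9] turn [0.0067 0.0043 0.2524] | j6 0.691 t 12.63
[314.16829505 213.57439092]
```

View pics/w4.png

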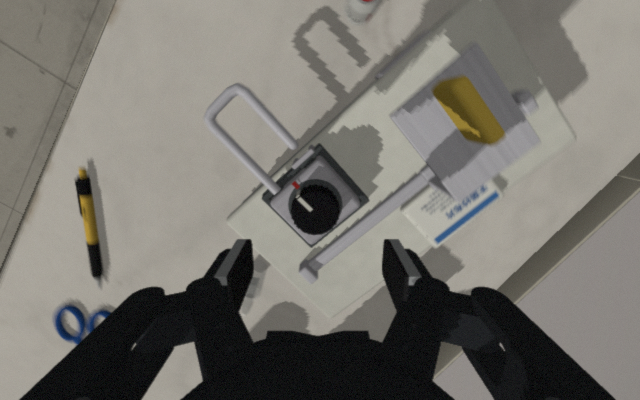

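The shackle is fully out: the left leg's end at (293,148) is free of the eye at about (303,158). The dial is at (315,208). I'll grip it and lift.

send_rows:
  moves:
    - [[1, -2, 20], [0.007, 0.004, -0.1], 75]
    - [[1, -2, 40], [0.007, 0.004, -0.2], 70]
    - [[1, -2, 55], [0.007, 0.004, -0.2], 65]
    - [[1, -2, 63], [0.007, 0.004, -0.2], 60]
    - [[1, -2, 65], [0.007, 0.004, -0.2], 50]
    - [[1, -2, 65], [0.007, 0.004, -0.2], 45]
    - [[1, -2, 65], [0.007, 0.004, -0.2], 40]
    - [[1, -2, 65], [0.007, 0.004, -0.2], 30]
    - [[1, -2, 65], [0.007, 0.004, -0.2], 25]
    - [[1, -2, 65], [0.007, 0.004, -0.2], 25]
    - [[1, -2, 65], [0.007, 0.004, -0.2], 25]
    - [[1, -2, 65], [0.007, 0.004, -0.2], 25]

```text
clock: 13.68
eef_pos: [0.5335, -0.1442, 0.1642]
tool_rot: [0.367, 0.93, -0.0, 0.001]
ft_force: [1.0, 2.3, 6.1]
grip_width: 0.0329
```

Lift straight up 130 mm, gently.

send_rows:
  moves:
    - [[0, 0, -4], [0, 0, 0], 25]
    - [[0, 0, -10], [0, 0, 0], 25]
    - [[0, 0, -18], [0, 0, 0], 25]
    - [[0, 0, -30], [0, 0, 0], 25]
    - [[0, 0, -45], [0, 0, 0], 25]
    - [[0, 0, -60], [0, 0, 0], 25]
    - [[0, 0, -75], [0, 0, 0], 25]
    - [[0, 0, -90], [0, 0, 0], 25]
    - [[0, 0, -105], [0, 0, 0], 25]
    - [[0, 0, -118], [0, 0, 0], 25]
    - [[0, 0, -128], [0, 0, 0], 25]
    - [[0, 0, -132], [0, 0, 0], 25]

```text
clock: 14.68
eef_pos: [0.5335, -0.1442, 0.2979]
tool_rot: [0.367, 0.93, -0.001, 0.002]
ft_force: [0.4, -0.4, -3.4]
grip_width: 0.0331
```

send_rows:
  moves:
    - [[0, 0, -2], [0, 0, 0], 25]
    - [[0, 0, -2], [0, 0, 0], 25]
    - [[0, 0, -2], [0, 0, 0], 25]
    - [[0, 0, -2], [0, 0, 0], 25]

```text
clock: 15.02
eef_pos: [0.533, -0.1441, 0.299]
tool_rot: [0.367, 0.93, -0.001, 0.001]
ft_force: [0.4, -0.7, -3.0]
grip_width: 0.0327
```

```bash
python3 -c "
from h import *
import cv2
o=tool()[2];print(o['eef_pos'],o['ft_force'],o['joint_vel'].round(3))
a=camera('scene')[:,:,::-1][110:290,270:470];b=camera('wrist')[:,:,::-1]
cv2.imwrite('pics/f.png',np.hstack([cv2.resize(a,(400,360)),cv2.resize(b,(400,250),interpolation=cv2.INTER_AREA)[:,:] if 0 else cv2.copyMakeBorder(cv2.resize(b,(400,250)),0,110,0,0,cv2.BORDER_CONSTANT)]))"
```

```text
[ 0.53303097 -0.14411536  0.29896324] [ 0.40973417 -0.66815219 -2.97049123] [-0.001  0.    -0.001 -0.001 -0.    -0.002]
```

View pics/f.png

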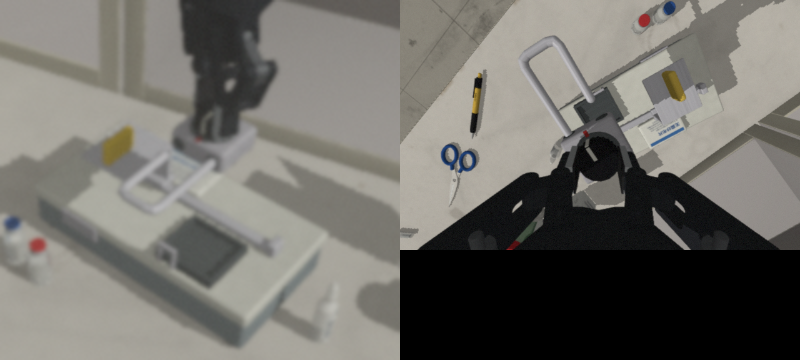

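The lock hangs level in the gripper about 135 mm up, with the shackle open. The cradle is empty, the guard is at the left, and the bystanders are standing. Handing in.

```bash
python3 -c "
from workcell import order
print(order.job_done())"
```

```text
the job is handed in; nothing more can be done
None
```

The padlock is off the case, and I handed the job in at about 15 s on the robot's clock. I slid the guard left to its end stop, turned the dial three notches clockwise to the red mark, pulled the shackle to its stop and lifted the lock by the dial.

**Last checks:**
- **Lock:** it was about 135 mm above where it lay. The wrist force shows about 3 N of weight against the expected 3.2 N. The arm was still, and the lock looked level and clear of everything.
- **Shackle and guard:** the shackle was open in the last picture. I measured the guard at about 109 mm when I moved it, and it was still at the left.
- **Bystanders:** the vials and the ampoule are standing, and the gauze pack is still on the lid. I judged this from the picture and did not measure it.

**Differences from the description:**
- **Guard start:** the guard moved only about 100 mm. The tab appears to have started about 9 mm left of the dial.
- **Grip widths:** the finger openings read 2–3 mm below the stated sizes on the tab, the dial and the bar, but every grasp held.

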